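# Index the dividing head three clicks

## Task

Advance the indexing head (green base, brass toothed wheel, red wing knob) by exactly three clicks clockwise, seen from above, from wherever it stands, and let go of it. Do not turn the black knob of the grey motor speed control.

Things in the scene. Friction and masses are not known exactly. Their poses are not given: they have to be found in the camera images.
- index_knob_grip (a point): Grip point of the indexing head's red wing knob: on its vertical turning axis, 82 mm above the bench. The wing is an upright bar 52 mm long (point x), 14 mm thick (point y: pinch it this way, from above), 62 to 94 mm above the bench. The point turns with it, z up. Below: brass toothed wheel, 69 mm across, top at 45 mm; a steel block behind it, top at 48 mm; green base 100 mm square, fixed.
- index_pointer (a point): The end of the white line on top of the red wing, 25 mm from the turning axis towards the point index_knob_grip's -x, 94 mm above the bench. It travels round with the knob.
- index_knob (a joint): Angle of red knob and brass wheel, rad; grows clockwise seen from above. 15 teeth and a spring roller: one click per 24 degrees (0.419 rad), at rest on multiples of 0.419. Starts at 0, 1 or 2 clicks, range -4 to 8. About 0.06 N m lifts it over a tooth; released between clicks it falls into the nearest. Three clicks = 72 degrees, done in one grasp.
- speed_pointer (a point): End of the white line on the black wing knob (46 mm long, 13 mm thick, top 92 mm above the bench) of the grey motor speed control (box 84 x 104 mm, 48 mm high, fixed to the bench); 22 mm from that knob's axis. Not to be turned.

How it is judged:
At the end, for the whole second after the job is handed in: The red wing knob rests, released, three clicks (72 degrees, within 10 degrees) clockwise of where it started: its pointer has moved 25.7 to 32.8 mm in a straight line from its start, and the joint reads over 1.047 rad (which rules out three clicks the wrong way) (value of joint index_knob above 1.047 rad and distance of index_pointer from where it was at the start of the episode between 0.0257 and 0.0328 m and velocity of joint index_knob between -0.1 and 0.1 rad/s); the robot touches nothing.
It fails at once if the black knob of the speed control was turned (its pointer moved more than 8 mm) (distance of speed_pointer from where it was at the start of the episode above 0.008 m).
It also fails if it takes over 32 s, if anything falls off the work surface, if the arm or the gripper's body presses on something with over 40 N, if the wrist force passes 120 N, or if a joint passes its speed limit or range.

## Robot

A 6-joint arm with a two-finger parallel gripper is mounted at the origin on a cart in front of the work surface, level with it; the furniture and walls round the work are solid. World frame = base frame: x ahead of the robot, y to its left, z up, the work surface at z = 0. Lengths are in m, angles in rad, forces in N, time in s.
With the tool pointing down it reaches from about 0.35 to 0.85 m from the base axis. Payload 8.1 kg.
Tool frame: the origin (TCP) lies midway between the tips of the shut fingers; the grasp point (between the pads) lies bot.grip_depth behind it (bot.grip_depth is the distance from the TCP to the grasp point, in m); z points along the fingers, y is the line along which they close (so a half turn about z gives the same grasp; the last joint's range is limited). The gripper opens to 93 mm and grips with 3 to 60 N. Pads are 15 mm wide; open, the fingers measure 128 mm over their backs; the gripper's body (75 mm by 188 mm) begins 65 mm behind the grasp point.
Start: joints at [1.042, 0.13, 1.488, -0, 1.523, -0.085], TCP at [0.258, 0.542, 0.219] pointing down, gripper open.
Joint ranges: [-2.96, 2.96], [-0.89, 2.26], [0.02, 2.5], [-1.34, 4.48], [0, 2.73], [-2.66, 2.66]. Speed limits (rad/s): [2.39, 2.39, 2.79, 3.14, 3.14, 3.14].

## Interface

Orientations are given as a rotation vector (axis times angle).
In Python, from bench import telemetry, grab_frame, bot gives the robot as it stands. The module is installed in compiled form; this text tells all that it offers.
- The arm moves only by the tool play_rows, never from a script. Its arguments are lists of equal length, an entry for each row: "dp": the shift along the tool's x, y, z in mm, a list of three; "angular": the turn, a rotation vector about the tool's x, y, z in rad, a list of three. A call has 1 to 10 rows; each row shifts and turns the commanded pose from where the row before left it, along the tool's axes as they then stand; what a row does not reach is not made up. A row lasts 1/8 s, in which the tool goes at most 62.5 mm and 10.7 degrees, less where a joint would pass 70% of its speed; a pose out of reach is approached as far as the arm can. A call is refused whole if a number of a shift passes 62.5 or a number of a turn 0.188, either way. A call with a gripper value outside its range is refused whole. "gripper" is the opening, from -1 (shut) to 1 (fully open), set as the call begins (left out, the last holds). The fingers move at their own pace and stop on an object; the grip force is fixed at half the most. Time passes only in rows, so rows that do not move let the fingers close. It gives the time, the measured TCP pose, the force, the opening and the grip force at its end, in the units of the state.
- telemetry.observe(): the state, without advancing time (a new reading comes with each control period).
- grab_frame(name): name is "scene" or "side" or "wrist"; returns a dict with "image" (420x560x3 uint8, red, green, blue), "depth" (420x560 float32, m along the optical axis (not along the pixel's ray), 0 where there is no reading), "fx", "fy", "cx", "cy" (pixels), "rvec" (rotation vector, rad) and "tvec" (3), from world to camera coordinates, as OpenCV has them. Camera axes: x right, y down, z forward; pixel columns grow to the right and rows downward; lengths in m; the calibration is good to about 2 mm. A picture is of the moment at which its call begins.
- bot.sign_off(): hands the job in; it is judged then, once.
The state is a dict: "time_s": time; "joint_pos": joint angles; "dq": joint speeds; "joint_torque": joint torques, N m; "tcp_pos": TCP position; "tcp_rot": TCP orientation; "ft_force": force on the tool from outside, world axes, zero at the start; "torque": the same for the moment, N m; "grip_width": finger opening in m; "grip_force": force on a finger pad.
Only numpy, scipy, OpenCV 4.12 (cv2) and the standard library are available. Lean on these libraries where they do the work, as an engineer would, in place of code of your own. Each camera call takes 0.05 s, during which the arm holds its last target. There are 200 camera calls.

## Working session

There is one attempt and no reset: what is moved stays moved. The work goes in short steps, Python scripts to look and compute and a tool call to move; the robot and the scene stay as the last step left them, time stands still between calls to the robot, and variables do not carry over. Pictures are saved under pics/ and viewed, at most 10 in all, crops included, and the job is handed in when it is done.

Besides the shell and the picture viewer there is one more tool, called after "Request:" as a command line: name --argument value ..., lists and objects as JSON in quotes. play_rows: Moves the arm, as the interface text tells. Its arguments: {"type":"object","properties":{"dp":{"type":"array"},"angular":{"type":"array"},"gripper":{"type":"number"}},"required":["dp","angular"]}

```bash
mkdir -p pics
cat > h.py <<'E'
import numpy as np, cv2
from bench import telemetry, grab_frame, bot
def cam(f): return cv2.Rodrigues(np.array(f["rvec"],float))[0], np.array(f["tvec"],float).ravel()
def at_z(f,u,v,z):
    R,t=cam(f); o=-R.T@t; d=R.T@np.array([(u-f["cx"])/f["fx"],(v-f["cy"])/f["fy"],1]); return o+d*(z-o[2])/d[2]
def pts(f):
    R,t=cam(f); D=f["depth"]; v,u=np.mgrid[:D.shape[0],:D.shape[1]]
    P=np.stack([(u-f["cx"])/f["fx"]*D,(v-f["cy"])/f["fy"]*D,D],-1); return (P-t)@R
def save(n,im): cv2.imwrite("pics/"+n,cv2.cvtColor(im,cv2.COLOR_RGB2BGR))
E
python3 - <<'E'
from h import *
s=telemetry.observe(); print(s["time_s"],s["tcp_pos"],s["tcp_rot"],s["grip_width"],bot.grip_depth)
for n in("scene","side"):
    f=grab_frame(n); save(n+"0.png",f["image"]); P=pts(f); im=f["image"].astype(int)
    m=(im[...,0]>110)&(im[...,1]<70)&(im[...,2]<70)&(f["depth"]>0)
    R,t=cam(f);print(n,-R.T@t,m.sum()); 
    if m.sum():
        v,u=np.nonzero(m);print(u.min(),u.max(),v.min(),v.max())
        q=P[m]; t=q[(q[:,2]>.088)&(q[:,2]<.1)]; print(len(t),t.mean(0),t.min(0),t.max(0),cv2.minAreaRect(t[:,:2].astype(np.float32)*1000))
E
```

```text
0.0 [0.25735089 0.54137973 0.21759351] [-6.91401150e-01 -3.06401587e+00  2.76418137e-03] 0.09284118622833162 0.0188
scene [-0.07423792 -0.48477711  0.81373537] 587
257 495 153 372
153 [ 0.43461423 -0.14135906  0.09281595] [ 0.41580365 -0.15957489  0.08800927] [ 0.45318022 -0.11631503  0.0977861 ] ((434.1007385253906, -138.80282592773438), (13.563833236694336, 50.094215393066406), 37.61667251586914)
side [ 0.4951146  -0.78281644  0.56433019] 367
246 439 222 320
99 [ 0.43832724 -0.14535799  0.09069786] [ 0.41772319 -0.16104798  0.08807833] [ 0.45443973 -0.12204865  0.09300296] ((435.21905517578125, -140.42462158203125), (12.247156143188477, 50.66433334350586), 40.348854064941406)
```

Run:
```python
from h import *
a=cv2.imread("pics/scene0.png"); b=cv2.imread("pics/side0.png")
print(a.shape)
import numpy as np
f=grab_frame("scene");R,t=cam(f)
p=R@np.array([.435,-.14,.09])+t; u,v=int(p[0]/p[2]*f["fx"]+f["cx"]),int(p[1]/p[2]*f["fy"]+f["cy"]);print(u,v)
c=cv2.resize(a[v-50:v+55,u-70:u+70],(800,600),interpolation=cv2.INTER_CUBIC)
cv2.imwrite("pics/crop0.png",c)
```

```text
(420, 560, 3)
348 255
```

View pics/scene0.png

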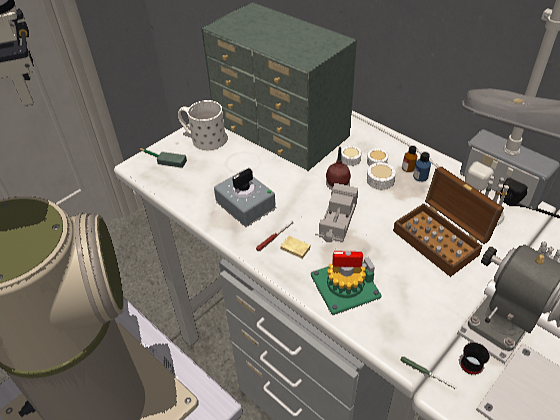

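View pics/crop0.png

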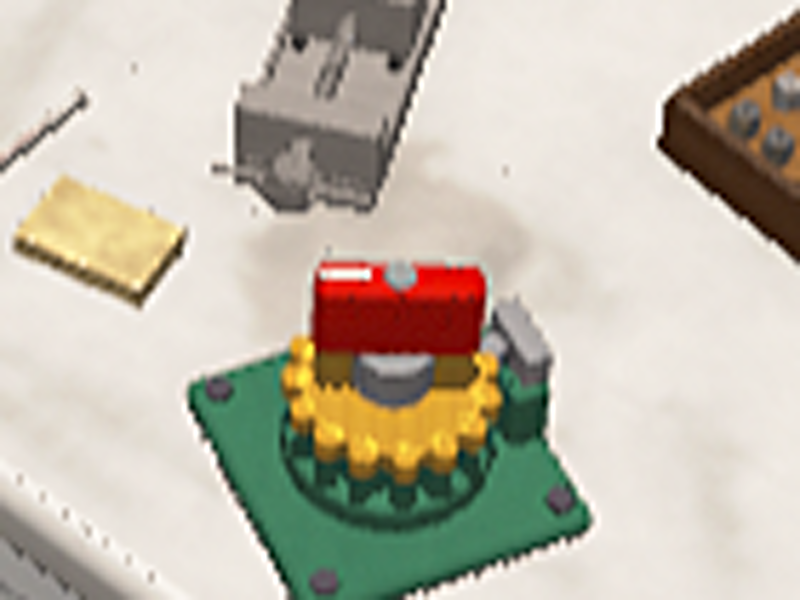

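The scene view shows the red wing near pixel (348,253) with its white line at the left end (334,253). The speed control's black knob is well away, near (243,180). Next I'll check heights along the travel corridor and work out the move.

Run:
```python
from h import *
f=grab_frame("scene")
for n,u,v in(("L",334,252.6),("bolt",348,252.6),("R",362.9,252.6)): print(n,at_z(f,u,v,.094))
s=telemetry.observe(); R=cv2.Rodrigues(np.array(s["tcp_rot"]))[0]; print(R.round(3))
print("shift mm",R.T@(np.array([.435,-.14,.13])-s["tcp_pos"])*1000)
a,b=s["tcp_pos"][:2],np.array([.435,-.14]); d=(b-a)/np.linalg.norm(b-a); nrm=np.array([-d[1],d[0]])
for n in("scene","side"):
    P=pts(grab_frame(n)).reshape(-1,3); P=P[(P[:,2]<.6)&(P[:,2]>.02)]
    l=(P[:,:2]-a)@d; w=(P[:,:2]-a)@nrm
    for lo in np.arange(-.1,.8,.1):
        print(n,round(lo,1),[ (round(float(P[k,2].max()),3) if (k:=(l>=lo)&(l<lo+.1)&(w>=x)&(w<x+.07)).any() else 0) for x in(-.14,-.07,0,.07,.14)])
```

```text
L [ 0.42134356 -0.11914412  0.094     ]
bolt [ 0.43732233 -0.13725173  0.094     ]
R [ 0.45431788 -0.15651158  0.094     ]
[[-0.903  0.429 -0.001]
 [ 0.429  0.903 -0.001]
 [ 0.    -0.001 -1.   ]]
shift mm [-453.01633976 -539.21604499   88.55281063]
scene -0.1 [0, 0, 0.347, 0.347, 0]
scene 0.0 [0.311, 0.409, 0.41, 0, 0]
scene 0.1 [0, 0, 0, 0, 0.02]
scene 0.2 [0, 0, 0, 0, 0.022]
scene 0.3 [0, 0, 0.048, 0.052, 0.049]
scene 0.4 [0, 0, 0.053, 0.096, 0.05]
scene 0.5 [0, 0, 0, 0, 0.048]
scene 0.6 [0, 0.098, 0.096, 0.044, 0.049]
scene 0.7 [0, 0.097, 0.097, 0, 0.034]
side -0.1 [0, 0.428, 0.354, 0.343, 0]
side 0.0 [0.343, 0.435, 0.435, 0, 0]
side 0.1 [0, 0, 0, 0, 0]
side 0.2 [0, 0, 0, 0, 0]
side 0.3 [0, 0, 0.043, 0.047, 0.046]
side 0.4 [0, 0, 0.047, 0.091, 0.048]
side 0.5 [0, 0, 0, 0, 0.043]
side 0.6 [0, 0.094, 0.093, 0.04, 0.045]
side 0.7 [0, 0.094, 0.094, 0, 0.03]
```

Wing direction runs about 128° to −52°, and all three measurements agree. The corridor is clear at the current height.

Request:
play_rows --dp '[[-39,-46.5,0],[-39,-46.5,0],[-39,-46.5,0],[-39,-46.5,0],[-39,-46.5,0],[-39,-46.5,0],[-39,-46.5,0],[-39,-46.5,0],[-39,-46.5,0],[-39,-46.5,0]]' --angular '[[0,0,0],[0,0,0],[0,0,0],[0,0,0],[0,0,0],[0,0,0],[0,0,0],[0,0,0],[0,0,0],[0,0,0]]' --gripper 0.2

```text
time_s: 1.55
tcp_pos: [0.4104, -0.0476, 0.219]
tcp_rot: [0.691, 3.063, 0.0]
ft_force: [0.8, 0.6, 1.2]
grip_width: 0.0558
grip_force: 0.0
```

Request:
play_rows --dp '[[-31,-37,0],[-31,-37,0],[0,0,0],[0,0,0],[0,0,0],[0,0,0]]' --angular '[[0,0,0],[0,0,0],[0,0,0.155],[0,0,0.155],[0,0,0.155],[0,0,0]]'

```text
time_s: 2.3
tcp_pos: [0.4344, -0.139, 0.2186]
tcp_rot: [1.378, 2.823, 0.0]
ft_force: [-0.3, -0.2, 0.6]
grip_width: 0.056
grip_force: 0.0
```

Run:
```python
from h import *
s=telemetry.observe(); R=cv2.Rodrigues(np.array(s["tcp_rot"]))[0]
print(s["time_s"],s["tcp_pos"],s["joint_pos"],s["grip_width"],np.degrees(np.arctan2(R[1,1],R[0,1])))
f=grab_frame("wrist"); save("w1.png",f["image"]); P=pts(f); im=f["image"].astype(int)
m=(im[...,0]>110)&(im[...,1]<70)&(im[...,2]<70)
q=P[m]; t=q[(q[:,2]>.088)&(q[:,2]<.1)]; r=cv2.minAreaRect(t[:,:2].astype(np.float32)*1000);print(len(t),t[:,2].mean(),r)
c=np.array([*r[0],0])/1000
v=c-s["tcp_pos"]; v[2]=.064-s["tcp_pos"][2]; print("tool shift",R.T@v*1000)
```

```text
2.3 [ 0.43435142 -0.13900943  0.21864666] [-4.22250023e-01 -2.69275017e-01  1.86938875e+00  8.30648240e-06
  1.54146272e+00 -1.08503264e+00] 0.056003806858779225 37.97463291200914
316 0.09264882468520032 ((433.1409606933594, -135.49911499023438), (13.15606689453125, 48.94017028808594), 39.15880584716797)
tool shift [  3.51354544   1.20344849 154.64664281]
```

View pics/w1.png

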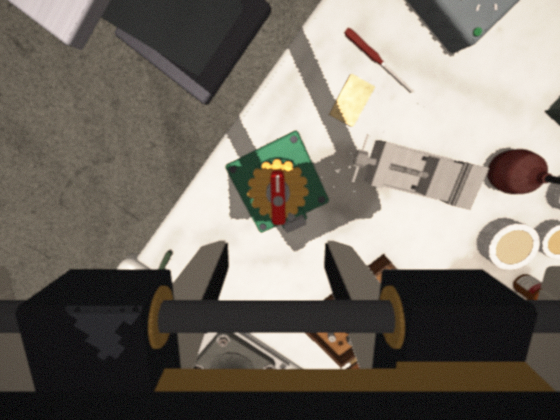

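The wrist view shows the wing upright at about (278,197), aligned with the closing direction and centred between the fingers at (~277). I'll go down part of the way, then look again.

Request:
play_rows --dp '[[0,0,40],[0,0,40],[0,0,20],[0,0,0],[0,0,0]]' --angular '[[0,0,0],[0,0,0],[0,0,0],[0,0,0],[0,0,0]]'

```text
time_s: 2.98
tcp_pos: [0.435, -0.1392, 0.1198]
tcp_rot: [1.376, 2.823, 0.0]
ft_force: [0.3, -0.6, 1.0]
grip_width: 0.056
grip_force: 0.0
```

Run:
```python
from h import *
s=telemetry.observe(); R=cv2.Rodrigues(np.array(s["tcp_rot"]))[0]; print(s["tcp_pos"])
f=grab_frame("wrist"); P=pts(f); im=f["image"].astype(int)
m=(P[...,2]>.09)&(P[...,2]<.1)&(np.hypot(P[...,0]-.435,P[...,1]+.138)<.04)
q=P[m]; r=cv2.minAreaRect(q[:,:2].astype(np.float32)*1000);print(len(q),q[:,2].mean(),r)
c=np.array([*r[0],0])/1000; print((R.T@(c-s["tcp_pos"])*1000)[:2])
v,u=np.nonzero(m);print(u.min(),u.max(),v.min(),v.max()); v0,u0=int(v.mean()),int(u.mean());print(u0,v0)
save("w2.png",cv2.resize(f["image"][v0-75:v0+75,u0-100:u0+100],(800,600),interpolation=cv2.INTER_CUBIC))
```

```text
[ 0.43503871 -0.13921808  0.1198328 ]
1375 0.0927740959808384 ((433.59271240234375, -136.25680541992188), (13.816187858581543, 50.9609375), 39.75314712524414)
[3.37859826 0.60250295]
267 289 197 269
278 232
```

View pics/w2.png

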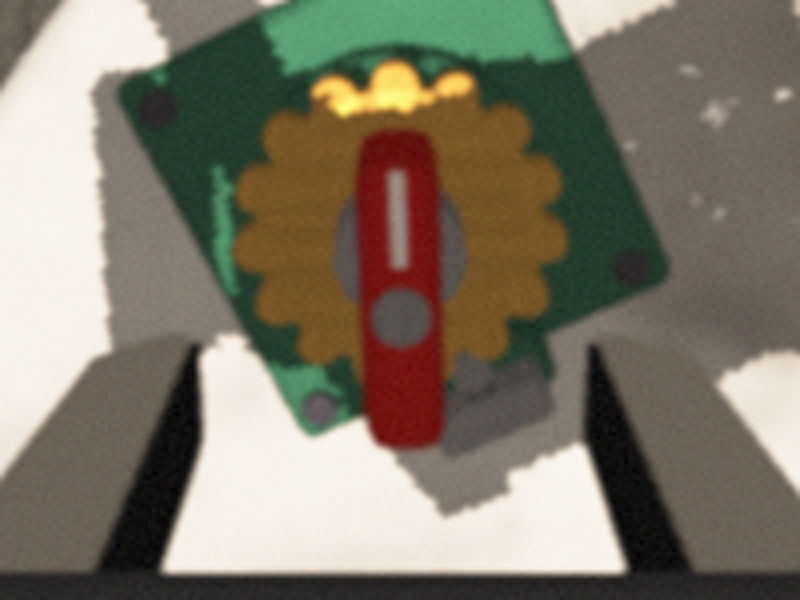

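The bolt sits at crop (401,318) and the wing is centred between the fingers. Cameras disagree by about 3 mm along the bar, which the pads tolerate, so I'll split the difference, descend and grip.

Request:
play_rows --dp '[[1.5,0.5,15],[0,0,20],[0,0,20],[0,0,0],[0,0,0]]' --angular '[[0,0,-0.02],[0,0,0],[0,0,0],[0,0,0],[0,0,0]]'

```text
time_s: 3.65
tcp_pos: [0.4342, -0.1376, 0.0642]
tcp_rot: [1.35, 2.836, 0.0]
ft_force: [-0.2, -0.3, 0.5]
grip_width: 0.056
grip_force: 0.0
```

Request:
play_rows --dp '[[0,0,0],[0,0,0],[0,0,0],[0,0,0],[0,0,0],[0,0,0]]' --angular '[[0,0,0],[0,0,0],[0,0,0],[0,0,0],[0,0,0],[0,0,0]]' --gripper -1

```text
time_s: 4.4
tcp_pos: [0.4347, -0.1369, 0.0637]
tcp_rot: [1.35, 2.836, 0.002]
ft_force: [4.7, 2.9, -2.5]
grip_width: 0.0139
grip_force: 30.0
```

Request:
play_rows --dp '[[0,0,0],[0,0,0],[0,0,0],[0,0,0],[0,0,0],[0,0,0],[0,0,0],[0,0,0],[0,0,0],[0,0,0]]' --angular '[[0,0,0.127],[0,0,0.127],[0,0,0.127],[0,0,0.127],[0,0,0.127],[0,0,0.127],[0,0,0.127],[0,0,0.127],[0,0,0.127],[0,0,0.127]]'

```text
time_s: 5.65
tcp_pos: [0.4348, -0.1368, 0.0637]
tcp_rot: [2.773, 1.477, 0.003]
ft_force: [5.1, 3.4, -2.4]
grip_width: 0.0136
grip_force: 30.0
```

Request:
play_rows --dp '[[0,0,0],[0,0,0],[0,0,0]]' --angular '[[0,0,0],[0,0,0],[0,0,0]]'

```text
time_s: 6.02
tcp_pos: [0.4348, -0.1369, 0.0638]
tcp_rot: [2.77, 1.483, 0.003]
ft_force: [5.2, 4.0, -1.8]
grip_width: 0.0138
grip_force: 30.0
```

Run:
```python
from h import *
s=telemetry.observe(); R=cv2.Rodrigues(np.array(s["tcp_rot"]))[0]
print(s["time_s"],s["tcp_pos"],s["joint_pos"],s["grip_width"],s["torque"],np.degrees(np.arctan2(R[1,1],R[0,1])))
```

```text
6.025 [ 0.43477613 -0.13690164  0.06377046] [-4.18921624e-01 -1.32551161e-01  2.04356731e+00  1.66685050e-03
  1.22918426e+00  1.68358799e-01] 0.013777349739367036 [ 0.50852336 -0.61818108  0.01792282] -33.68067789572064
```

Request:
play_rows --dp '[[0,0,0],[0,0,0],[0,0,0],[0,0,0],[0,0,0]]' --angular '[[0,0,0],[0,0,0],[0,0,0],[0,0,0],[0,0,0]]' --gripper 0.2

```text
time_s: 6.65
tcp_pos: [0.4338, -0.1375, 0.0636]
tcp_rot: [2.77, 1.482, -0.0]
ft_force: [0.8, 0.6, -0.1]
grip_width: 0.0548
grip_force: 0.0
```

Request:
play_rows --dp '[[0,0,-20],[0,0,-30],[0,0,-40],[0,0,-40],[0,0,0],[0,0,0]]' --angular '[[0,0,0],[0,0,0],[0,0,0],[0,0,0],[0,0,0],[0,0,0]]'

```text
time_s: 7.4
tcp_pos: [0.4337, -0.1374, 0.1931]
tcp_rot: [-2.77, -1.482, 0.0]
ft_force: [-0.4, 0.6, -1.1]
grip_width: 0.056
grip_force: 0.0
```

Run:
```python
from h import *
f=grab_frame("wrist"); P=pts(f)
m=(P[...,2]>.09)&(P[...,2]<.1)&(np.hypot(P[...,0]-.435,P[...,1]+.138)<.04)
q=P[m]; print(len(q),cv2.minAreaRect(q[:,:2].astype(np.float32)*1000))
v,u=np.nonzero(m); v0,u0=int(v.mean()),int(u.mean())
save("w3.png",cv2.resize(f["image"][v0-75:v0+75,u0-100:u0+100],(800,600),interpolation=cv2.INTER_CUBIC))
```

```text
781 ((434.2932434082031, -136.5512237548828), (50.433170318603516, 13.777770042419434), 57.9080696105957)
```

View pics/w3.png

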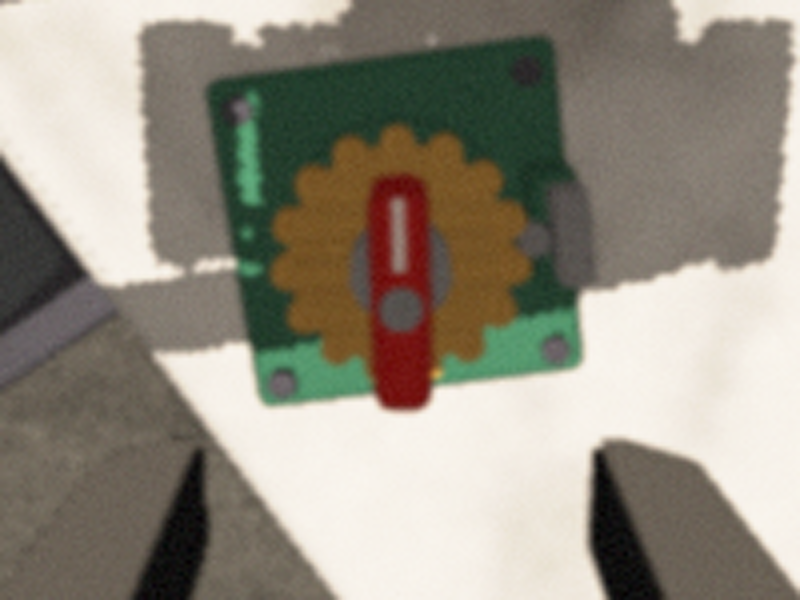

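The wing now lies at 57.9°, against about 129.5° before: 72° clockwise. The white line stayed on the same tool-relative end and the gripper is clear.

```bash
python3 -c "
from bench import bot
print(bot.sign_off())"
```

```text
the job is handed in; nothing more can be done
None
```

I turned the red knob about 72° clockwise (three clicks), let go and backed the gripper clear. The speed control's black knob was not touched. I handed the job in after about 7.5 s of robot time; sign-off returned no verdict.

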